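Lower the flask lift into its heating bath

TASK

The flask lift beside the bath is held up by its ratchet. With the fingertips press the pawl's thumb pad all the way down so that the pawl comes free of the teeth, then push the lift arm down by its grip bar, past the teeth, to its stop so that the flask sits fully in the heating bath. Leave the pawl free, do not lift the arm or force it against the engaged teeth, do not touch the glass flask, and leave the other things on the bench as they are.

Things in the scene. Friction and masses are not known exactly. Their poses are not given: they have to be found in the camera images.
- stand: White steel bench lift, fixed: base plate 130 x 310 x 12 mm. Origin on the bench; own x points away from the robot at yaw 0, own y runs from the flask end (-y) to the ratchet end (+y), z up. Two side plates at own y = 37 to 83 mm, 177 mm high, hold the lift pivot; the pawl is on their +y side. Lift arm and pawl both swing in the stand's own y-z plane (x = 0).
- bath (a point): Centre of the mouth of the grey heating bath on the stand: an open round pot, 128 mm across outside, 104 mm inside, rim (this point) 74 mm above the bench, 70 mm from the stand's origin towards own -y.
- lift_pivot (a point): Pivot axis of the lift arm (axis along the stand's own x), 150 mm above the bench, at own y = +60 mm. A toothed steel wheel, 136 mm across the teeth, turns with the arm about it.
- lift (a joint): Angle of the lift arm, rad: 0 = raised (0.62 rad above level), 0.62 = fully down at its stop (arm level, flask in the bath). Starts between about 0.01 and 0.10. A stiff friction hinge: stays where it is left, takes about 2 to 8 N on the grip bar to push down. With the pawl in, a tooth stops it at about 0.14.
- grip: Black round grip bar across the free end of the lift arm, 24 mm in diameter, 80 mm long along the stand's own x. Origin at its centre (on its axis), 235 mm from the lift pivot; it swings on that arc in the stand's y-z plane, from 287 mm high fully raised to 150 mm when down, and on the way down also travels 44 mm towards own -y.
- flask: Empty round glass flask, 82 mm across, neck upwards, hanging from the arm 130 mm out from the pivot; origin at the centre of its ball, 75 mm below the arm. Must not be touched.
- pawl (a joint): Angle of the ratchet pawl, rad: 0 = in the teeth (start), 0.30 = fully out at its stop. It clears the teeth from about 0.2. It has no spring: it stays where it is left; about 3 N on its pad moves it.
- pawl_pad (a point): Centre of the top of the pawl's thumb pad: dark steel plate 32 (own x) x 36 (own y) x 6 mm at the +y end of the stand, about 134 mm above the bench, level within 0.15 rad. The pawl turns about an axis along own x, 66 mm towards -y and 44 mm below this point. Pressing the pad down swings the pawl out of the teeth: the full stroke is 22 mm down and 10 mm out towards +y.
- jar: Amber screw jar, 48 mm across, 62 mm tall, loose, origin at the centre of its underside. A bystander: leave it where it is.
- beaker: Empty glass beaker, 68 mm across, 85 mm tall, loose, origin at the centre of its underside. A bystander: leave it where it is.
- cork_ring: Cork flask ring, 90 mm across, 26 mm tall, loose, origin at the centre of its underside. A bystander: leave it where it is.
- wash: White plastic bottle, 56 mm across, 125 mm tall, loose, origin at the centre of its underside. A bystander: leave it where it is.
- stopper: Black rubber stopper, 42 mm across, 40 mm tall, loose, origin at the centre of its underside. A bystander: leave it where it is.
- tin: Aluminium tin, 52 mm across, 58 mm tall, loose, origin at the centre of its underside. A bystander: leave it where it is.
- spanner: Steel spanner lying flat, 140 mm long, loose, origin at the centre of its underside. A bystander: leave it where it is.

How it is judged:
By the outcome, as a careful person would: the job done as asked, in the order asked, and still so for the second after the job is handed in, with the robot touching nothing.
It also fails if it takes over 43 s, if anything falls off the work surface, if the arm or the gripper's body presses on something with over 40 N, if the wrist force passes 120 N, or if a joint passes its speed limit or range.

ROBOT

A 7-joint arm with a two-finger parallel gripper is mounted at the origin on the work surface. World frame = base frame: x ahead of the robot, y to its left, z up, the work surface at z = 0. Lengths are in mm, angles in rad, forces in N, time in s.
With the tool pointing down it reaches from about 400 to 875 mm from the base axis. Payload 4.4 kg.
Tool frame: the origin (TCP) lies at the very end of the fingers, on their centre line; the grasp point (between the pads) lies 19 mm behind it; y points along the fingers, x is the direction in which the jaws open and shut, and the axes are right-handed (so a half turn about y gives the same grasp; the last joint's range is limited). The gripper opens to 85 mm and grips with 20 to 120 N. Pads are 22 mm wide; open, the fingers measure 114 mm over their backs; the gripper's body (76 mm by 85 mm) begins 54 mm behind the grasp point. The pads swing forward as they close: fully open they stand 13 mm farther back than shut.
Start: joints at [-1.294, 0.628, 0.038, 1.517, -0.027, 0.996, -0.02], TCP at [218.458, 612.204, 231.313] pointing down, gripper open.
Joint ranges: [-3.06, 3.06], [-0.37, 2.12], [-1.25, 1.32], [0.18, 2.47], [-1.1, 4.24], [0.23, 1.98], [-2.94, 2.94]. Speed limits (rad/s): [2.57, 2.57, 3.14, 3.14, 3.14, 3.14, 3.14].

INTERFACE

Orientations are given as [roll, pitch, yaw] about the fixed x, y, z axes, in that order (R = Rz(yaw) Ry(pitch) Rx(roll)).
In Python, from cell import readout, eyes, finish_job gives the robot as it stands. The module is installed in compiled form; this text tells all that it offers.
- The arm moves only by the tool apply_moves, never from a script. Its argument "commands" is a list that holds one entry, the list of rows, each a list of 6 numbers: the shift along the tool's x, y, z in units of 0.04 m (1.0 is 0.04 m), then the turn, a rotation vector about the tool's x, y, z in units of 5 degrees (1.0 is 5 degrees). A call has 1 to 8 rows; each row shifts and turns the pose as measured when the row begins, along the tool's axes as they then stand; what a row does not reach is not made up. A row lasts 1/12 s, in which the tool goes at most 41.7 mm and 7.16 degrees, less where a joint would pass 70% of its speed; a pose out of reach is approached as far as the arm can. A call with a number of a shift or a turn outside -1 to 1 is refused whole. A call with a gripper value outside its range is refused whole. "claw" is the finger opening in mm, from 0 to 85.4, set as the call begins (left out, the last holds). The fingers move at their own pace and stop on an object; the grip force is fixed at half the most. Time passes only in rows, so rows that do not move let the fingers close. It gives the time, the measured TCP pose, the force and the opening at its end, in the units of the state.
- readout.read_state(): the state, without advancing time (a new reading comes with each control period).
- eyes.get_image(name): name is "side" or "top" or "wrist"; returns a dict with "image" (480x640x3 uint8, red, green, blue), "mtx" (3x3 intrinsics, pixels), "k1" (the pictures are not rectified: a ray, as slopes to the right and down, at radius r is drawn at 1 + k1 r^2 times it, then the intrinsics apply), "rvec" (rotation vector, rad) and "tvec" (3), from world to camera coordinates, as OpenCV has them. Camera axes: x right, y down, z forward; pixel columns grow to the right and rows downward; lengths in mm; the calibration is good to about 2 mm. A picture is of the moment at which its call begins. There is no depth.
- finish_job(): hands the job in, once; it reports no verdict.
The state is a dict: "clock": time; "qpos": joint angles; "qd": joint speeds; "tau": joint torques, N m; "eef_pos": TCP position; "tool_rot": TCP orientation; "force": force on the tool from outside, world axes, zero at the start; "torque": the same for the moment, N m; "width": finger opening in mm.
Only numpy, scipy, OpenCV 4.12 (cv2) and the standard library are available. Lean on these libraries where they do the work, as an engineer would, in place of code of your own. Each camera call takes 0.05 s, during which the arm holds its last target. There are 200 camera calls.

## Working session

There is one attempt and no reset: what is moved stays moved. The work goes in short steps, Python scripts to look and compute and a tool call to move; the robot and the scene stay as the last step left them, time stands still between calls to the robot, and variables do not carry over. Pictures are saved under pics/ and viewed, about 8 in all and at most 12, crops included, and the job is handed in when it is done.

Besides the shell and the picture viewer there is one more tool, called after "Emit:" as name(argument=value, ...), one argument or row to a line, values as JSON. apply_moves: Moves the arm, as the interface text tells. Shifts and turns lie within -1 to 1; 1 stands for 0.04 m of shift or 5 degrees of turn. Its arguments: {"type":"object","properties":{"commands":{"type":"array"},"claw":{"type":"number"}},"required":["commands"]}

```bash
mkdir -p pics; cat > h.py <<'E'
import numpy as np, cv2
from cell import readout, eyes, finish_job
def grab(n,tag):
    d=eyes.get_image(n); cv2.imwrite(f'pics/{tag}.png',d['image'][:,:,::-1]); np.savez(f'pics/{tag}.npz',**{k:d[k] for k in('mtx','k1','rvec','tvec')}); return d
def load(tag): return np.load(f'pics/{tag}.npz')
def ray(d,u,v):
    k=np.array([float(d['k1']),0,0,0]); p=cv2.undistortPoints(np.array([[[u,v]]],float),np.array(d['mtx'],float),k)[0,0]
    R=cv2.Rodrigues(np.array(d['rvec'],float))[0]; t=np.array(d['tvec'],float).ravel()
    return -R.T@t, R.T@np.array([p[0],p[1],1])
def onz(d,u,v,z):
    o,r=ray(d,u,v); return o+r*(z-o[2])/r[2]
def proj(d,P):
    return cv2.projectPoints(np.array(P,float).reshape(-1,1,3),np.array(d['rvec'],float),np.array(d['tvec'],float),np.array(d['mtx'],float),np.array([float(d['k1']),0,0,0]))[0].reshape(-1,2)
def tri(d1,a,d2,b):
    o1,r1=ray(d1,*a);o2,r2=ray(d2,*b)
    s=np.linalg.lstsq(np.c_[r1,-r2],o2-o1,rcond=None)[0]
    p,q=o1+r1*s[0],o2+r2*s[1]; return (p+q)/2,np.linalg.norm(p-q)
E
python3 - <<'E'
from h import *
for n in('top','side'):
    d=grab(n,n+'0'); print(n,ray(d,320,240))
s=readout.read_state();print(s['eef_pos'],s['tool_rot'],s['force'],s['width'],s['clock'])
E
```

```text
top (array([ 371.04833139,   16.8598522 , 1196.91207534]), array([ 0.16917038,  0.00996641, -0.98565077]))
side (array([176.6449799 , 552.14347385, 536.945054  ]), array([ 0.50699316, -0.72864568, -0.46050651]))
[218.27324501 611.70615697 230.50328469] [-1.5707962   0.00161544  1.22803457] [ 0.45200317  0.22575065 -0.25121168] 85.29642288209827 0.1
```

View pics/top0.png

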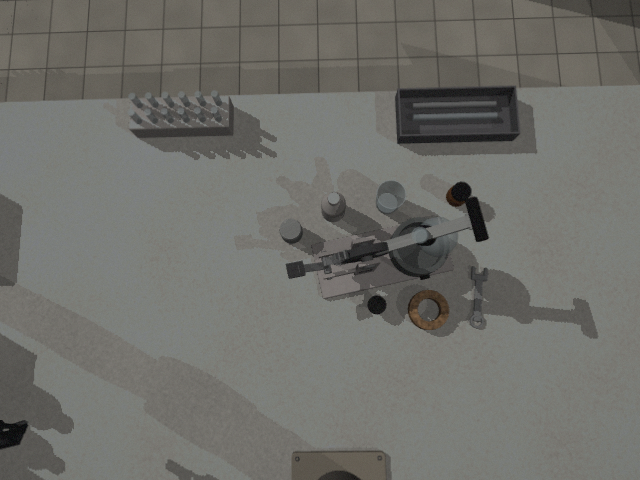

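View pics/side0.png

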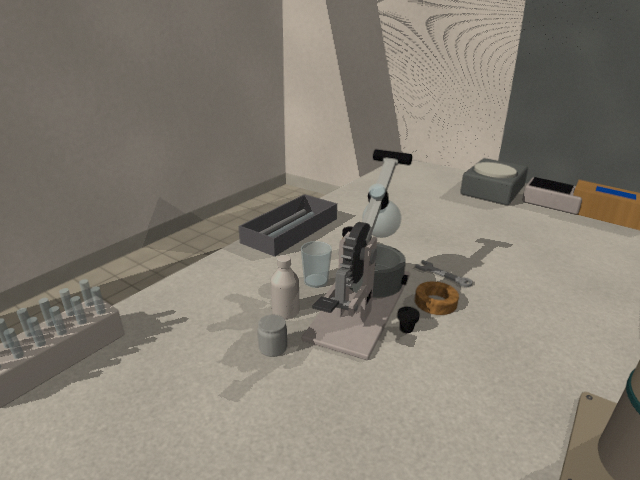

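Top view: pawl pad near (296,269), grip bar near (477,219). Side view: pad near (325,304), grip near (393,157).

```bash
python3 - <<'E'
from h import *
t,s=load('top0'),load('side0')
T,S=cv2.imread('pics/top0.png'),cv2.imread('pics/side0.png')
def blob(I,x0,y0,x1,y1,th):
    m=(I[y0:y1,x0:x1].max(2)<th).astype(np.uint8); n,l,st,c=cv2.connectedComponentsWithStats(m); i=1+np.argmax(st[1:,4])
    cn=cv2.findContours((l==i).astype(np.uint8),0,2)[0][0]; r=cv2.minAreaRect(cn); return c[i]+[x0,y0],st[i,4],np.array(r[0])+[x0,y0],r[1:]
gt=blob(T,455,190,500,250,60);gs=blob(S,365,140,420,172,60)
pt=blob(T,280,255,307,285,85);ps=blob(S,308,290,342,315,85)
for b in(gt,gs,pt,ps):print(b)
G,e=tri(t,gt[2],s,gs[2]);print('grip',G,e)
P,e2=tri(t,pt[2],s,ps[2]);print('pad',P,e2, onz(t,*pt[2],134))
v=(P-G)[:2];yaw=np.arctan2(v[1],v[0])-np.pi/2;print('yaw',yaw,np.linalg.norm(v))
for I,n,b in((T,'t',(270,170,510,330)),(S,'s',(280,140,430,360))):
    c=I[b[1]:b[3],b[0]:b[2]];print(n,c.shape)
c1=cv2.resize(T[170:330,270:510],None,fx=2.3,fy=2.3,interpolation=3);c2=cv2.resize(S[140:360,290:410],(201,368),interpolation=3)
cv2.imwrite('pics/c.png',np.hstack([c1,c2]))
E
```

```text
(array([472.27051282, 212.93846154]), np.int32(780), array([469.72641468, 214.79244804]), ((55.76838302612305, 23.48865509033203), 74.05460357666016))
(array([392.39367816, 156.07471264]), np.int32(348), array([391.98478699, 156.61156273]), ((38.59733963012695, 10.764019012451172), 7.765166759490967))
(array([295.88541667, 269.32291667]), np.int32(288), array([296.63461685, 269.17307663]), ((15.100942611694336, 20.39607810974121), 78.69007110595703))
(array([326.97674419, 303.61046512]), np.int32(344), array([327.88150406, 300.52023315]), ((30.031295776367188, 22.656522750854492), 8.746162414550781))
grip [ 563.89679929 -249.29898849  278.40708452] 12.27788154277623
pad [491.80567791  76.86008408 133.83608462] 2.3354022366874605 [492.82424158  77.40729442 134.        ]
yaw 0.21753307254491117 334.0312416625667
t (160, 240, 3)
s (220, 150, 3)
```

View pics/c.png

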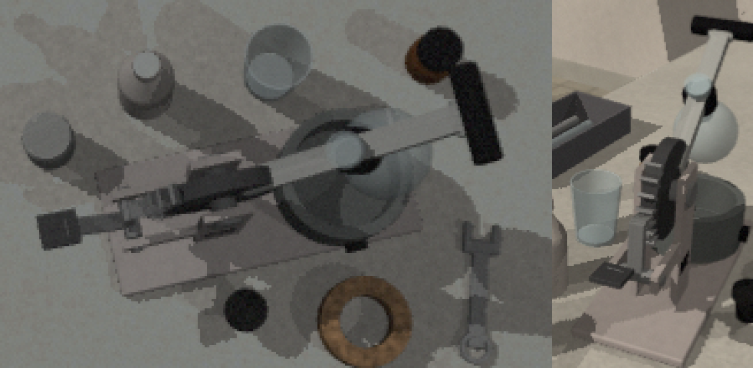

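```bash
python3 - <<'E'
from h import *
t,s=load('top0'),load('side0')
G,e=tri(t,(477.5,219.2),s,(392.2,156.6));print('grip',G,e)
P,e2=tri(t,(295.7,269.1),s,(325.5,303.5));print('pad',P,e2,onz(t,295.7,269.1,134))
for z in(265,275,285):print(z,onz(t,477.5,219.2,z))
# grip bar ends
a,b=onz(t,472.5,199,278),onz(t,482,240,278);print('bar',a,b,np.linalg.norm(a-b),np.arctan2((a-b)[1],(a-b)[0]))
v=(P-G)[:2];print('yaw',np.arctan2(v[1],v[0])-np.pi/2,np.linalg.norm(v))
for n,(u,w) in dict(jar=(459,193),beaker=(388,205)).items():print(n,onz(t,u,w,30))
E
```

```text
grip [ 562.0627207  -261.34440615  274.97421731] 0.5256120497841301
pad [493.36419974  79.527061   128.75634606] 0.5677294742394383 [493.01410737  79.35519128 134.        ]
265 [ 563.88409977 -264.45814026  265.        ]
275 [ 561.81485125 -261.43942208  275.        ]
285 [ 559.74560273 -258.4207039   285.        ]
bar [ 599.09386231 -254.12988669  278.        ] [ 522.75094064 -265.88468662  278.        ] 77.2425854803216 0.15277389519128218
yaw 0.19887387522813493 347.72524196249367
jar [ 675.69651761 -297.02788847   30.        ]
beaker [ 650.67630106 -131.03232026   30.        ]
```

```bash
cat >> h.py <<'E'
from scipy.spatial.transform import Rotation as Ro
YAW=0.195
P=np.array([492.5,80.,134.])
OX=np.array([np.cos(YAW),np.sin(YAW),0]);OY=np.array([-np.sin(YAW),np.cos(YAW),0])
def go(*tg):
    s=readout.read_state();R=Ro.from_euler('xyz',s['tool_rot']);p=np.array(s['eef_pos'])
    W=Ro.from_euler('xyz',[-np.pi/2,0,YAW+np.pi/2]); rv=(R.inv()*W).as_rotvec(degrees=True)/5
    print('t',s['clock'],'p',p.round(1),'F',np.round(s['force'],1),'rot units',rv.round(2))
    for q in tg: print('  ',np.round(q,1),'units',(R.inv().apply(np.array(q)-p)/40).round(3))
E
echo ok
```

```text
ok
```

Emit:
apply_moves(
  commands=[
    [[0, 0, 0, 0, -0.9, 0], [0, 0, 0, 0, -0.9, 0], [0, 0, 0, 0, -0.9, 0], [0, 0, 0, 0, -0.9, 0], [0, 0, 0, 0, -0.9, 0], [0, 0, 0, 0, -0.9, 0], [0, 0, 0, 0, -0.9, 0], [0, 0, 0, 0, 0, 0]],
  ],
  claw=0,
)

```text
clock: 0.77
eef_pos: [217.2, 608.7, 225.9]
tool_rot: [-1.565, 0.01, 1.805]
force: [-0.8, -0.1, -0.0]
width: -0.1
```

```bash
python3 -c "
from h import *
go(P+[0,0,60])"
```

```text
t 0.7667 p [217.2 608.7 225.9] F [-0.8 -0.1 -0. ] rot units [-0.06  0.45 -0.11]
   [492.5  80.  194. ] units [-14.445   0.919  -3.635]
```

Emit:
apply_moves(
  commands=[
    [[-0.9, 0, -0.23, 0, 0.45, 0], [-0.9, 0, -0.25, 0, 0, 0], [-0.9, 0, -0.25, 0, 0, 0], [-0.9, 0, -0.25, 0, 0, 0], [-0.9, 0, -0.25, 0, 0, 0], [-0.9, 0, -0.25, 0, 0, 0], [-0.9, 0, -0.25, 0, 0, 0], [-0.9, 0, -0.25, 0, 0, 0]],
  ],
)

```text
clock: 1.43
eef_pos: [347.0, 339.1, 223.3]
tool_rot: [-1.56, 0.004, 1.761]
force: [0.1, 0.7, 0.3]
width: -0.3
```

```bash
python3 -c "
from h import *
go(P+[0,0,60])"
```

```text
t 1.4333 p [347.  339.1 223.3] F [0.1 0.7 0.3] rot units [-0.12 -0.06 -0.05]
   [492.5  80.  194. ] units [-7.044  0.736 -2.355]
```

Emit:
apply_moves(
  commands=[
    [[-0.95, 0, -0.32, -0.1, 0, 0], [-0.95, 0, -0.32, 0, 0, 0], [-0.95, 0, -0.32, 0, 0, 0], [-0.95, 0, -0.32, 0, 0, 0], [-0.95, 0, -0.32, 0, 0, 0], [-0.95, 0, -0.32, 0, 0, 0], [-0.95, 0.1, -0.32, 0, 0, 0], [0, 0, 0, 0, 0, 0]],
  ],
)

```text
clock: 2.1
eef_pos: [489.5, 73.4, 220.5]
tool_rot: [-1.572, 0.009, 1.73]
force: [0.6, -0.0, 0.8]
width: -0.1
```

```bash
python3 -c "
from h import *
go(P+[0,0,20])
a=grab('wrist','w1');b=grab('side','s1')
I=np.hstack([cv2.resize(a['image'],(480,360)),b['image'][200:380,240:400].repeat(2,0).repeat(2,1)])[:,:,::-1];print(I.shape)
cv2.imwrite('pics/v1.png',I)
print(proj(a,[P,readout.read_state()['eef_pos']]),proj(b,[P,readout.read_state()['eef_pos']]))"
```

```text
t 2.1 p [489.5  73.4 220.5] F [ 0.6 -0.   0.8] rot units [ 0.01 -0.41 -0.1 ]
   [492.5  80.  154. ] units [ 0.166  1.662 -0.098]
(360, 800, 3)
[[331.87827471 252.70841804]
 [338.33448461 306.00180025]] [[325.66858392 301.08092365]
 [329.92687587 254.29973017]]
```

View pics/v1.png

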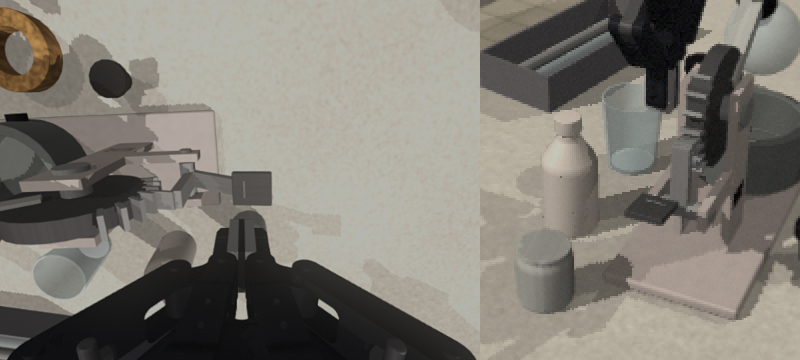

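Wrist view shows the pad centred about (252,188) of the scaled picture, i.e. (336,250); predicted (332,253), so a few mm off at most.

```bash
python3 -c "
from h import *
a=load('w1')
for p in [(336,250.5),(309,228),(362,228),(310,272),(362,273)]: print(onz(a,*p,133))
P=onz(a,336,250.5,134)*.6+P*.4
print(P)
go(P+OY*3+[0,0,20])"
```

```text
[490.82520648  82.56772035 133.        ]
[478.14311017  62.12900067 133.        ]
[472.42647836  96.89229726 133.        ]
[509.26483311  67.52509596 133.        ]
[504.12320518 103.13552184 133.        ]
[491.29278341  81.48773817 134.        ]
t 2.2 p [486.7  80.3 220.6] F [-0.5  1.2  0.6] rot units [-0.01 -0.32 -0.05]
   [490.7  84.4 154. ] units [ 0.092  1.666 -0.117]
```

Emit:
apply_moves(
  commands=[
    [[0.1, 0.55, -0.12, 0, -0.3, 0], [0, 0.55, 0, 0, 0, 0], [0, 0.4, 0, 0, 0, 0], [0, 0, 0, 0, 0, 0]],
  ],
)

```text
clock: 2.53
eef_pos: [490.1, 91.4, 160.0]
tool_rot: [-1.574, 0.0, 1.766]
force: [-1.2, -0.2, 0.0]
width: 0.4
```

```bash
python3 -c "
from h import *
P[:]=[491.3,81.5,134]
go(P+OY*3+[0,0,5],P+OY*6+[0,0,-25])"
```

```text
t 2.5333 p [490.1  91.4 160. ] F [-1.2 -0.2  0. ] rot units [ 0.03  0.   -0.  ]
   [490.7  84.4 139. ] units [-0.175  0.526  0.02 ]
   [490.1  87.4 109. ] units [-0.099  1.276  0.022]
```

Emit:
apply_moves(
  commands=[
    [[-0.15, 0.25, 0.02, 0, 0, 0], [0, 0.2, 0, 0, 0, 0], [0, 0.15, 0, 0, 0, 0], [0, 0, 0, 0, 0, 0]],
  ],
)

```text
clock: 2.87
eef_pos: [489.2, 91.8, 136.3]
tool_rot: [-1.574, -0.003, 1.772]
force: [-0.5, 0.5, 0.6]
width: 0.3
```

Emit:
apply_moves(
  commands=[
    [[0, 0.15, 0, 0, 0, 0], [0, 0.15, 0, 0, 0, 0], [0, 0, 0, 0, 0, 0]],
  ],
)

```text
clock: 3.12
eef_pos: [489.9, 95.2, 125.3]
tool_rot: [-1.577, -0.005, 1.775]
force: [-0.0, 0.1, -0.3]
width: 0.1
```

Emit:
apply_moves(
  commands=[
    [[0, 0.15, 0, 0, 0, 0], [0, 0.1, 0, 0, 0, 0], [0, 0, 0, 0, 0, 0]],
  ],
)

```text
clock: 3.37
eef_pos: [490.4, 97.4, 115.3]
tool_rot: [-1.58, -0.007, 1.776]
force: [-0.4, 1.0, 1.5]
width: -0.5
```

```bash
python3 -c "
from h import *
go(P+OY*8+[0,0,-22])
a=grab('wrist','w2');b=grab('side','s2')
I=np.hstack([cv2.resize(a['image'],(480,360)),b['image'][200:380,240:400].repeat(2,0).repeat(2,1)])[:,:,::-1]
cv2.imwrite('pics/v2.png',I)"
```

```text
t 3.3667 p [490.4  97.4 115.3] F [-0.4  1.   1.5] rot units [0.1  0.12 0.08]
   [490.9  87.8 112. ] units [-0.236  0.079  0.036]
```

View pics/v2.png

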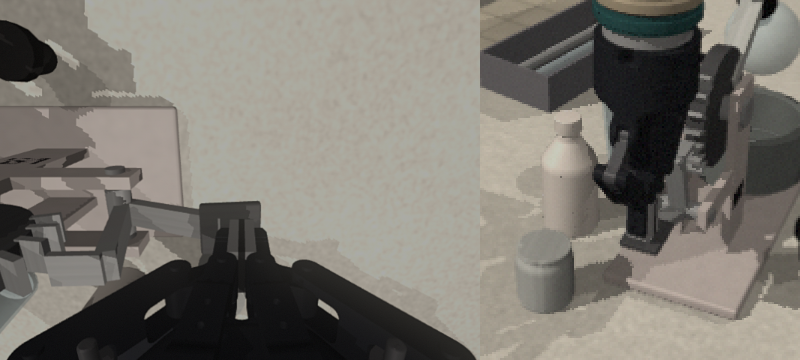

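The fingertips are on the pad (outer half, wrist view (240,230)) and the pad is tilting; I keep pressing to the stop.

Emit:
apply_moves(
  commands=[
    [[-0.05, 0.15, 0, 0, 0, 0], [-0.05, 0.1, 0, 0, 0, 0], [0, 0, 0, 0, 0, 0]],
  ],
)

```text
clock: 3.72
eef_pos: [491.3, 96.4, 112.3]
tool_rot: [-1.583, -0.01, 1.777]
force: [-4.3, -2.5, 9.7]
width: -0.3
```

Emit:
apply_moves(
  commands=[
    [[-0.05, 0.15, 0, 0, 0, 0], [0, 0.15, 0, 0, 0, 0], [0, 0.15, 0, 0, 0, 0]],
  ],
)

```text
clock: 3.97
eef_pos: [491.9, 96.6, 109.2]
tool_rot: [-1.589, -0.011, 1.777]
force: [-18.4, -2.2, 80.1]
width: 0.2
```

The force has risen to 80 N, so the pawl is on its stop; I back off straight up.

Emit:
apply_moves(
  commands=[
    [[0, -0.4, 0, 0, 0, 0], [0, -0.8, 0, 0, 0, 0], [0, -0.8, 0, 0, 0, 0], [0, -0.8, 0, 0, 0, 0], [0, 0, 0, 0, 0, 0]],
  ],
)

```text
clock: 4.38
eef_pos: [490.6, 90.7, 229.2]
tool_rot: [-1.592, -0.007, 1.773]
force: [1.0, 0.5, -0.1]
width: 0.1
```

```bash
python3 -c "
from h import *
go(P+[0,0,200])
a=grab('wrist','w3');b=grab('side','s3')
I=np.hstack([cv2.resize(a['image'],(480,360)),b['image'][200:380,240:400].repeat(2,0).repeat(2,1)])[:,:,::-1]
cv2.imwrite('pics/v3.png',I)"
```

```text
t 4.3833 p [490.6  90.7 229.2] F [ 1.   0.5 -0.1] rot units [0.25 0.08 0.08]
   [492.5  80.  334. ] units [-0.254 -2.623 -0.048]
```

View pics/v3.png

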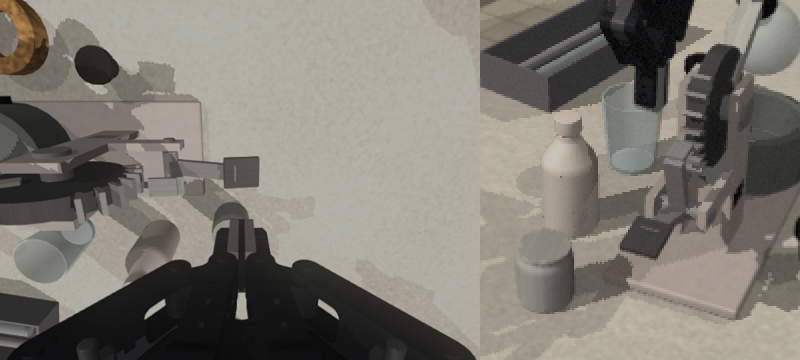

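Side view: the pad dropped from crop (651,208) to (645,237), tilted, and the pawl stands clear of the wheel. Now to above the grip bar.

Emit:
apply_moves(
  commands=[
    [[0, -0.95, 0, 0.2, 0, 0], [0, -0.95, 0, 0, 0, 0], [0, -0.95, 0, 0, 0, 0], [0, -0.2, 0, 0, 0, 0]],
  ],
)

```text
clock: 4.82
eef_pos: [483.3, 85.9, 341.8]
tool_rot: [-1.545, -0.005, 1.771]
force: [1.3, -0.1, 0.3]
width: -0.2
```

```bash
python3 -c "
from h import *
go([562,-261,335])"
```

```text
t 4.8167 p [483.3  85.9 341.8] F [ 1.3 -0.1  0.3] rot units [-0.29  0.06  0.05]
   [ 562 -261  335] units [-8.892  0.122 -0.209]
```

Emit:
apply_moves(
  commands=[
    [[-0.9, -0.03, -0.02, -0.2, 0, 0], [-0.9, -0.03, -0.02, 0, 0, 0], [-0.9, -0.03, -0.02, 0, 0, 0], [-0.9, -0.03, -0.02, 0, 0, 0], [-0.9, -0.03, -0.02, 0, 0, 0], [-0.9, 0, -0.02, 0, 0, 0], [-0.9, 0, -0.02, 0, 0, 0], [-0.9, 0, -0.02, 0, 0, 0]],
  ],
)

```text
clock: 5.48
eef_pos: [548.0, -197.2, 332.5]
tool_rot: [-1.548, -0.014, 1.788]
force: [0.9, -0.7, 0.2]
width: 0.2
```

```bash
python3 -c "
from h import *
go([562,-261,335])"
```

```text
t 5.4833 p [ 548.  -197.2  332.5] F [ 0.9 -0.7  0.2] rot units [-0.26  0.26  0.15]
   [ 562 -261  335] units [-1.631 -0.085  0.005]
```

Emit:
apply_moves(
  commands=[
    [[-0.8, -0.1, 0, -0.25, 0.25, 0.1], [-0.7, 0, 0, 0, 0, 0], [0, 0, 0, 0, 0, 0]],
  ],
)

```text
clock: 5.73
eef_pos: [557.1, -270.1, 326.4]
tool_rot: [-1.557, -0.003, 1.753]
force: [0.2, -0.6, -0.6]
width: 0.1
```

```bash
python3 -c "
from h import *
go([562,-261,335])
a=grab('wrist','w4');b=grab('side','s4')
I=np.hstack([cv2.resize(a['image'],(480,360)),b['image'][90:270,310:470].repeat(2,0).repeat(2,1)])[:,:,::-1]
cv2.imwrite('pics/v4.png',I);print(proj(a,[562,-261.3,275]))"
```

```text
t 5.7333 p [ 557.1 -270.1  326.4] F [ 0.2 -0.6 -0.6] rot units [-0.16 -0.15  0.03]
   [ 562 -261  335] units [ 0.202 -0.216 -0.158]
[[334.72341755 277.75926688]]
```

View pics/v4.png

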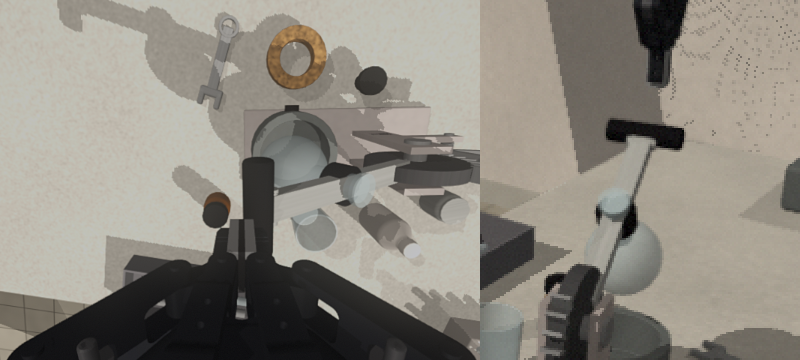

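Wrist view: bar centreline at about x=258 scaled (344 orig), its middle near row 205; the side view shows the tip standing over the bar.

```bash
python3 -c "
from h import *
a=load('w4')
for z in(275,280): print(onz(a,344,275,z), onz(a,345,215,z))
go([562,-259,305])"
```

```text
[ 559.30921323 -256.29619614  275.        ] [ 524.04068149 -262.9224701   275.        ]
[ 557.36751314 -257.00873555  280.        ] [ 522.99950327 -263.4658189   280.        ]
t 5.8333 p [ 557.4 -263.7  326.6] F [ 0.6 -0.1 -0.3] rot units [-0.15 -0.09  0.09]
   [ 562 -259  305] units [ 0.09   0.539 -0.141]
```

Emit:
apply_moves(
  commands=[
    [[0.05, 0.5, -0.12, -0.15, -0.1, 0.1], [0, 0.25, 0, 0, 0, 0], [0, 0, 0, 0, 0, 0]],
  ],
)

```text
clock: 6.08
eef_pos: [561.4, -256.5, 292.6]
tool_rot: [-1.568, -0.004, 1.771]
force: [-0.1, 0.5, 0.9]
width: 0.2
```

```bash
cat >> h.py <<'E'
def arc():
    PV=np.array([561.,-259,0])+OY*235*np.cos(.56)
    go(*[PV-OY*235*np.cos(.62-q)+[0,0,162+235*np.sin(.62-q)] for q in(.06,.15,.25,.35,.45,.55,.62)])
E
python3 -c "
from h import *
arc()"
```

```text
t 6.0833 p [ 561.4 -256.5  292.6] F [-0.1  0.5  0.9] rot units [-0.03  0.06  0.05]
   [ 561.  -259.   286.8] units [-0.061  0.143  0.021]
   [ 563.  -269.2  268.4] units [-0.323  0.602  0.021]
   [ 564.9 -278.6  247. ] units [-0.564  1.137  0.021]
   [ 566.3 -285.9  224.7] units [-0.751  1.694  0.021]
   [ 567.3 -290.9  201.8] units [-0.882  2.267  0.02 ]
   [ 567.8 -293.7  178.4] units [-0.955  2.849  0.019]
   [ 568.  -294.2  162. ] units [-0.971  3.26   0.018]
```

Emit:
apply_moves(
  commands=[
    [[-0.12, 0.2, 0, 0, 0, 0], [-0.12, 0.2, 0, 0, 0, 0], [-0.12, 0.2, 0, 0, 0, 0], [-0.1, 0.2, 0, 0, 0, 0]],
  ],
)

```text
clock: 6.42
eef_pos: [565.8, -272.3, 264.0]
tool_rot: [-1.569, -0.002, 1.778]
force: [-2.1, 0.9, 5.9]
width: 0.0
```

```bash
python3 -c "
from h import *
arc()"
```

```text
t 6.4167 p [ 565.8 -272.3  264. ] F [-2.1  0.9  5.9] rot units [-0.02  0.14  0.02]
   [ 561.  -259.   286.8] units [ 0.352 -0.57   0.05 ]
   [ 563.  -269.2  268.4] units [ 0.091 -0.11   0.052]
   [ 564.9 -278.6  247. ] units [-0.15   0.425  0.054]
   [ 566.3 -285.9  224.7] units [-0.336  0.982  0.055]
   [ 567.3 -290.9  201.8] units [-0.465  1.555  0.056]
   [ 567.8 -293.7  178.4] units [-0.536  2.138  0.056]
   [ 568.  -294.2  162. ] units [-0.552  2.549  0.055]
```

About 6 N on the bar and already beyond 0.14 rad, so the pawl is clear. Continue along the arc.

Emit:
apply_moves(
  commands=[
    [[-0.08, 0.22, 0.02, 0, 0, 0], [-0.08, 0.22, 0.02, 0, 0, 0], [-0.08, 0.25, 0, 0, 0, 0], [-0.08, 0.25, 0, 0, 0, 0], [-0.05, 0.25, 0, 0, 0, 0]],
  ],
)

```text
clock: 6.83
eef_pos: [569.3, -289.6, 222.5]
tool_rot: [-1.574, 0.006, 1.781]
force: [-2.8, -1.7, 6.9]
width: -0.1
```

```bash
python3 -c "
from h import *
arc()"
```

```text
t 6.8333 p [ 569.3 -289.6  222.5] F [-2.8 -1.7  6.9] rot units [ 0.04  0.17 -0.07]
   [ 561.  -259.   286.8] units [ 0.781 -1.613  0.038]
   [ 563.  -269.2  268.4] units [ 0.523 -1.151  0.044]
   [ 564.9 -278.6  247. ] units [ 0.287 -0.614  0.049]
   [ 566.3 -285.9  224.7] units [ 0.106 -0.055  0.054]
   [ 567.3 -290.9  201.8] units [-0.019  0.519  0.058]
   [ 567.8 -293.7  178.4] units [-0.086  1.102  0.061]
   [ 568.  -294.2  162. ] units [-0.098  1.513  0.062]
```

Emit:
apply_moves(
  commands=[
    [[-0.02, 0.25, 0.02, 0, 0, 0], [-0.02, 0.25, 0.02, 0, 0, 0], [-0.02, 0.25, 0.02, 0, 0, 0], [-0.02, 0.25, 0, 0, 0, 0], [-0.02, 0.2, 0, 0, 0, 0]],
  ],
)

```text
clock: 7.25
eef_pos: [571.3, -298.9, 180.2]
tool_rot: [-1.581, 0.018, 1.782]
force: [-1.7, -0.0, 5.6]
width: 0.2
```

```bash
python3 -c "
from h import *
arc()"
```

```text
t 7.25 p [ 571.3 -298.9  180.2] F [-1.7 -0.   5.6] rot units [ 0.12  0.19 -0.2 ]
   [ 561.  -259.   286.8] units [ 0.983 -2.683  0.015]
   [ 563.  -269.2  268.4] units [ 0.73  -2.219  0.024]
   [ 564.9 -278.6  247. ] units [ 0.5   -1.678  0.033]
   [ 566.3 -285.9  224.7] units [ 0.326 -1.118  0.042]
   [ 567.3 -290.9  201.8] units [ 0.207 -0.543  0.05 ]
   [ 567.8 -293.7  178.4] units [0.147 0.041 0.057]
   [ 568.  -294.2  162. ] units [0.14  0.453 0.061]
```

Emit:
apply_moves(
  commands=[
    [[0.05, 0.2, 0.02, 0, 0, 0], [0.04, 0.15, 0.02, 0, 0, 0], [0, 0.12, 0, 0, 0, 0]],
  ],
)

```text
clock: 7.5
eef_pos: [571.6, -300.3, 164.5]
tool_rot: [-1.585, 0.027, 1.782]
force: [-3.7, 2.3, 4.8]
width: 0.2
```

Emit:
apply_moves(
  commands=[
    [[0, 0.12, 0, 0, 0, 0], [0, 0.12, 0, 0, 0, 0]],
  ],
)

```text
clock: 7.67
eef_pos: [572.0, -300.6, 160.6]
tool_rot: [-1.586, 0.028, 1.783]
force: [-13.8, 7.2, 47.8]
width: 0.1
```

The stop is reached at z 160.6 with 48 N. Back off straight up and check.

Emit:
apply_moves(
  commands=[
    [[0, -0.3, 0, 0, 0, 0], [0, -0.8, 0, 0, 0, 0], [0, -0.9, 0, 0, 0, 0], [0, -0.9, 0, 0, 0, 0], [0, -0.6, 0, 0, 0, 0], [0, 0, 0, 0, 0, 0]],
  ],
)

```text
clock: 8.17
eef_pos: [570.3, -294.0, 309.5]
tool_rot: [-1.586, 0.028, 1.789]
force: [0.5, -0.1, 0.2]
width: 0.0
```

```bash
python3 -c "
from h import *
go()
a=grab('top','t5');b=grab('side','s5')
I=np.hstack([cv2.resize(a['image'][160:340,250:510],(520,360)),b['image'][180:360,290:430].repeat(2,0).repeat(2,1)])[:,:,::-1]
cv2.imwrite('pics/v5.png',I)
print('grip expected down',proj(b,[568,-294.2,150]),'up',proj(b,[561,-259,275]))"
```

```text
t 8.1667 p [ 570.3 -294.   309.5] F [ 0.5 -0.1  0.2] rot units [ 0.18  0.26 -0.32]
grip expected down [[391.82833914 206.19256987]] up [[392.2754198  156.95202805]]
```

View pics/v5.png

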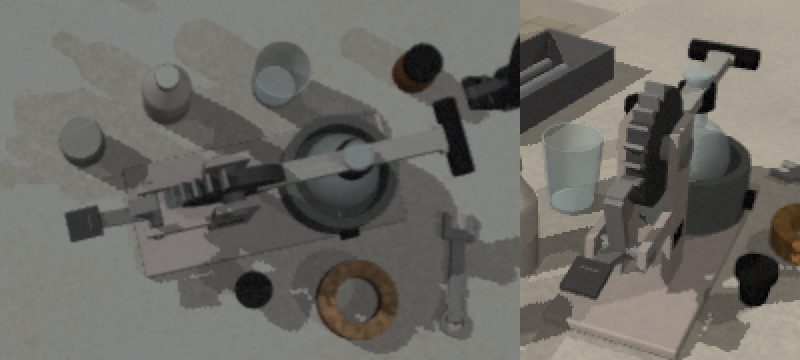

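Side view: the bar is at (392,207), against an expected (392,206) when fully down. The flask is in the bath, the pawl pad is still down at crop (588,277), and nothing else has moved.

```bash
python3 -c "
from h import *
finish_job()"
```

```text
the job is handed in; nothing more can be done
```

The job is handed in: the lift is fully down at its stop, the flask sits in the heating bath, and the pawl is left free.

- **Pawl:** I pressed the thumb pad down with the closed fingertips until the force rose sharply. The peak reading was 80 N at the fingertips, under the 120 N wrist limit. After backing off, the camera showed the pad lowered and the pawl clear of the teeth.
- **Lift arm:** I pushed the grip bar down along its arc. Readings were about 5–7 N on the way, with no catch at the 0.14 rad tooth. The force rose to 48 N at the stop, with the fingertips at about 161 mm (162 mm expected).
- **Last check:** In the side view the bar is at pixel (392, 207), against (392, 206) expected for fully down. The pawl is still out and the other bench items look unmoved. The robot was clear and touching nothing, with a force reading of about 0 at 8.2 s.
- **Disagreements:** Estimates of the stand's yaw ranged from about 0.15 to 0.20 rad. Because of that and some sideways drift, I pressed the pad a few millimetres outward of its centre. No check failed.

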